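# Lay the forked ballast plate into the microphone stand's base

## Robot

A 6-joint arm with a two-finger parallel gripper is mounted at the origin on the work surface. World frame = base frame: x ahead of the robot, y to its left, z up, the work surface at z = 0. Lengths are in m, angles in rad, forces in N, time in s.
With the tool pointing down it reaches from about 0.375 to 0.9 m from the base axis. Payload 3.1 kg.
Tool frame: the origin (TCP) lies on the front face of the gripper's body, between the roots of the fingers; the fingertips stand 73 mm ahead of it and the grasp point (between the pads) lies 54 mm ahead of it (manip.finger_overhang is the distance from the TCP to the fingertips, in m); z points along the fingers, y is the direction in which the jaws open and shut (so a half turn about z gives the same grasp; the last joint's range is limited). The gripper opens to 85 mm and grips with 20 to 120 N. Pads are 22 mm wide; open, the fingers measure 114 mm over their backs; the gripper's body (76 mm by 85 mm) begins 54 mm behind the grasp point. The pads swing forward as they close: fully open they stand 13 mm farther back than shut.
Start: joints at [-1.385, 0.527, 1.433, -0, 1.181, -0.178], TCP at [0.222, -0.584, 0.304] pointing down, gripper open.
Joint ranges: [-3.08, 3.08], [-0.75, 2.2], [0.22, 2.44], [-1.43, 4.57], [0, 2.65], [-2.85, 2.85]. Speed limits (rad/s): [2.79, 2.79, 3.14, 3.14, 3.14, 3.14].

## Interface

Orientations are given as a unit quaternion [x, y, z, w].
In Python, from station import manip gives the robot as it stands.
- The arm moves only by the tool apply_moves, never from a script. Its argument "increments" is a list that holds one entry, the list of rows, each a list of 4 numbers: the shift along the tool's x, y, z in m, then the turn about the tool's z in degrees. In form: [[[dx, dy, dz, spin], ...]]. A call has 1 to 5 rows; each row shifts and turns the pose as measured when the row begins, along the tool's axes as they then stand; what a row does not reach is not made up. A row lasts 1/10 s, in which the tool goes at most 50 mm and 8.59 degrees, less where a joint would pass 70% of its speed; a pose out of reach is approached as far as the arm can. A call with a gripper value outside its range is refused whole. "fingers" is the opening, from 0 (shut) to 1 (fully open), set as the call begins (left out, the last holds). The fingers move at their own pace and stop on an object; "newtons" is the grip in N (left out, the last holds). Time passes only in rows, so rows that do not move let the fingers close. It gives the time, the measured TCP pose, the force and the opening at its end, in the units of the state.
- manip.sense(): the state, without advancing time (a new reading comes with each control period).
- manip.snapshot(name): name is "side" or "top"; returns (picture, depth): 384x512x3 uint8, red, green, blue; 384x512 float32, m along the optical axis (not along the pixel's ray), 0 where there is no reading.
- manip.camera_model(name): a dict with "mtx" (3x3 intrinsics, pixels), "R" (3x3) and "t" (3): a world point X has camera coordinates R X + t. Camera axes: x right, y down, z forward; pixel columns grow to the right and rows downward; lengths in m; the calibration is good to about 2 mm. A picture is of the moment at which its call begins. camera_model takes no time and is no camera call.
- manip.sign_off(): hands the job in, once; it reports no verdict.
The state is a dict: "t": time; "q": joint angles; "qd": joint speeds; "tau": joint torques, N m; "tcp_pos": TCP position; "tool_rot": TCP orientation; "force": force on the tool from outside, world axes, zero at the start; "ft_torque": the same for the moment, N m; "finger_gap": opening from 0.0 (shut) to 1.0 (fully open).
Only numpy, scipy, OpenCV 4.12 (cv2) and the standard library are available. Lean on these libraries where they do the work, as an engineer would, in place of code of your own. Each camera call takes 0.05 s, during which the arm holds its last target.

## Task

Pick up the steel ballast plate that has a notch in one end, and lay it flat, lined up lengthwise, on the raised bed of the grey microphone stand base, with its notch around the upright stud and the rest of the plate along the bed. Lower it into place, do not drop it, and leave the other two plates where they lie.

Things in the scene. Friction and masses are not known exactly. Their poses are not given: they have to be found in the camera images.
- forked_plate: Flat bare steel bar 120 x 50 x 10 mm, 0.3 to 0.5 kg, lying flat. Its +x end has an open notch 24 mm wide (y -12 to 12) and 30 mm deep (x 30 to 60), leaving two 13 mm prongs. Origin: centre of the underside of the 120 x 50 outline; x lengthwise to the notched end, z up; mass centre at x = -6 mm. Grip it across its 50 mm width.
- stand_base: Fixed grey tray, x -125 to 45, y -60 to 60 mm, rim 8 mm high. Raised black bed 40 mm wide, x -110 to 20, top 14 mm above the table; on it a steel stud, 8 mm dia., its top 32 mm above the table. Origin: on the stud's axis at table height; x lengthwise, from the bed's long part to the stud end. Plate home: both x alike, its origin at x -45, y 0, z 14 mm here, stud mid-notch.
- solid_plate: A wrong plate: the same 120 x 50 x 10 mm steel bar but with no notch or hole. Loose on the table; to be left alone. Origin: centre of its underside, x along the length.
- drilled_plate: A wrong plate: the same 120 x 50 x 10 mm steel bar with two round 14 mm holes, one near each end, and no notch. Loose on the table; to be left alone. Origin: centre of its underside, x along the length.
Not all that is in view belongs to the job. What is shaped like the forked_plate but blue or orange is not meant.

How it is judged:
On the way:
1. the forked plate is lifted clear of the table (30 mm) (height (world z) of forked_plate above 0.03 m), for 0.2 s.
At the end, for the whole second after the job is handed in: The forked plate lies at rest, flat (within 4.5 degrees) on the raised bed (underside 11 to 18 mm above the table), the stud inside its notch (31 to 58 mm ahead of the plate centre, within 12 mm of its centre line), the rest along the bed, lined up within 15 degrees (x of stand_base in the frame of forked_plate between 0.031 and 0.058 m and y of stand_base in the frame of forked_plate between -0.012 and 0.012 m and x of forked_plate in the frame of stand_base below -0.025 m and angle between the x axis of forked_plate and the x axis of stand_base, either way round below 0.26 rad and angle between forked_plate's own z axis and vertical below 0.08 rad and z of forked_plate in the frame of stand_base between 0.011 and 0.018 m and linear speed of forked_plate below 0.02 m/s); the robot touches nothing.
It fails at once if the forked plate is dropped (falls free faster than 0.7 m/s, about 25 mm) (linear speed of forked_plate above 0.7 m/s and contact force between the fingers and forked_plate below 0.05 N).
It fails at once if the solid plate is moved by more than 30 mm (distance of solid_plate from where it was at the start of the episode above 0.03 m).
It fails at once if the drilled plate is moved by more than 30 mm (distance of drilled_plate from where it was at the start of the episode above 0.03 m).
It also fails if it takes over 35 s, if anything falls off the work surface, if the arm or the gripper's body presses on something with over 40 N, if the wrist force passes 120 N, or if a joint passes its speed limit or range.

## Working session

There is one attempt and no reset: what is moved stays moved. The work goes in short steps, Python scripts to look and compute and a tool call to move; the robot and the scene stay as the last step left them, time stands still between calls to the robot, and variables do not carry over. Pictures are saved under pics/ and viewed, and the job is handed in when it is done.

Besides the shell and the picture viewer there is one more tool, called after "Request:" as name([rows], argument=value, ...), one row to a line, values as JSON. apply_moves: Moves the arm, as the interface text tells. Its arguments: {"type":"object","properties":{"increments":{"type":"array","items":{"type":"array","items":{"type":"array","items":{"type":"number"}}}},"fingers":{"type":"number"},"newtons":{"type":"number"}},"required":["increments"]}

```bash
mkdir -p pics; ls; python3 - <<'E'
from station import manip
import cv2,numpy as np
for n in("top","side"):
    p,d=manip.snapshot(n); cv2.imwrite(f"pics/{n}0.png",p[:,:,::-1]); np.savez(f"pics/{n}0.npz",p=p,d=d)
    c=manip.camera_model(n); print(n,np.round(c["mtx"],1).tolist(),np.round(c["R"],3).tolist(),np.round(c["t"],3).tolist())
print(manip.sense(),manip.finger_overhang)
E
```

```text
pics
top [[432.9, 0.0, 252.8], [0.0, 432.9, 189.2], [0.0, 0.0, 1.0]] [[-0.012, -1.0, 0.014], [-0.993, 0.01, -0.121], [0.121, -0.015, -0.993]] [0.032, 0.415, 1.157]
side [[432.1, 0.0, 251.3], [0.0, 432.1, 193.9], [0.0, 0.0, 1.0]] [[-0.889, -0.457, -0.017], [-0.281, 0.576, -0.767], [0.36, -0.678, -0.641]] [0.378, 0.14, 0.962]
{'t': 0.1, 'q': array([-1.38550745e+00,  5.28375888e-01,  1.43376676e+00,  3.76826978e-05,
        1.18139179e+00, -1.78503141e-01]), 'qd': array([-0.00110542, -0.00112473, -0.0015541 ,  0.00070645, -0.00109327,
       -0.00084169]), 'tau': array([-3.03116140e-04, -4.43304062e+01, -1.78587109e+01, -1.80285870e-04,
        3.97506170e-03,  7.65572565e-06]), 'tcp_pos': array([ 0.22232813, -0.58358824,  0.30303204]), 'tool_rot': array([ 9.83503316e-01,  1.80887492e-01,  1.41296527e-05, -9.70941839e-04]), 'force': array([-0.00420182,  0.02709702, -0.11207856]), 'ft_torque': array([-0.02242487,  0.03611737,  0.02822246]), 'finger_gap': 0.9994328538761009} 0.0726
```

View pics/top0.png

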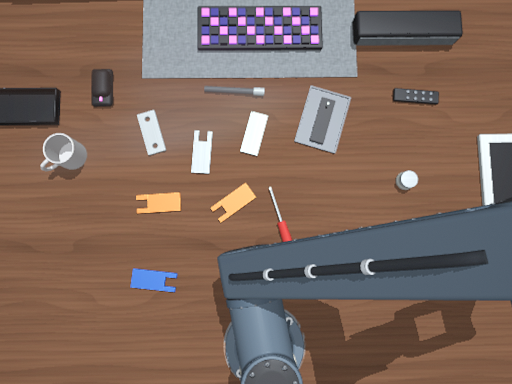

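View pics/side0.png

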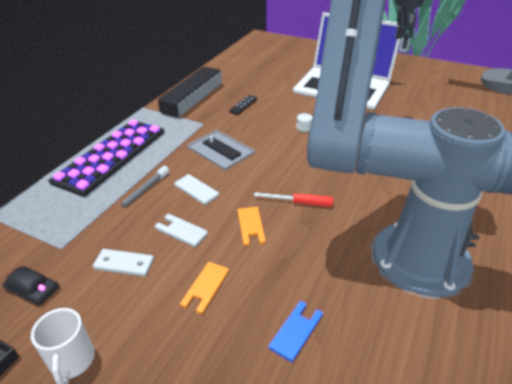

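The top view shows the forked plate at about (202,152) with its notch towards the image top. The tray is at (323,119), with the stud apparently near (326,103). The solid plate is at (254,133) and the drilled plate at (151,132). In the side view the forked plate is at (181,230) and the tray at (221,148).

```bash
cat > h.py <<'E'
import cv2,numpy as np
from station import manip
def ray(n,uv):
    c=manip.camera_model(n);R=np.array(c["R"]);t=np.array(c["t"]);K=np.array(c["mtx"])
    d=R.T@np.linalg.inv(K)@np.array([uv[0],uv[1],1.0]); return -R.T@t,d
def onplane(n,uv,z):
    o,d=ray(n,uv); return o+d*(z-o[2])/d[2]
def tri(a,b):
    (o1,d1),(o2,d2)=ray("top",a),ray("side",b)
    s=np.linalg.lstsq(np.c_[d1,-d2],o2-o1,rcond=None)[0]
    p,q=o1+s[0]*d1,o2+s[1]*d2
    return (p+q)/2,np.linalg.norm(p-q)
def proj(n,X):
    c=manip.camera_model(n);x=np.array(c["mtx"])@(np.array(c["R"])@X+np.array(c["t"]));return x[:2]/x[2]
E
python3 - <<'E'
import cv2,numpy as np
for n,bs in(("top",[(185,115,60,70),(285,75,75,85)]),("side",[(145,200,75,55),(180,120,85,55)])):
    p=np.load(f"pics/{n}0.npz")["p"][:,:,::-1]
    ims=[cv2.resize(p[y:y+h,x:x+w],(390,int(390*h/w)),interpolation=cv2.INTER_CUBIC) for x,y,w,h in bs]
    H=max(i.shape[0] for i in ims)
    cv2.imwrite(f"pics/{n}crop.png",np.hstack([cv2.copyMakeBorder(i,0,H-i.shape[0],0,5,0) for i in ims]))
E
```

```text
(no output)
```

View pics/topcrop.png

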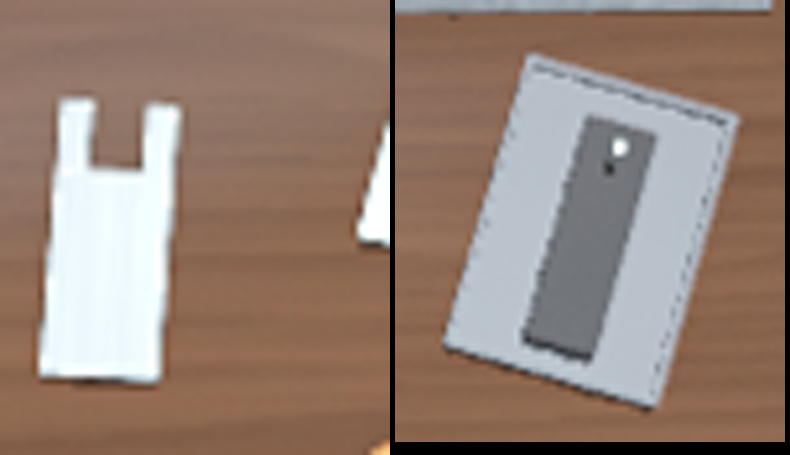

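View pics/sidecrop.png

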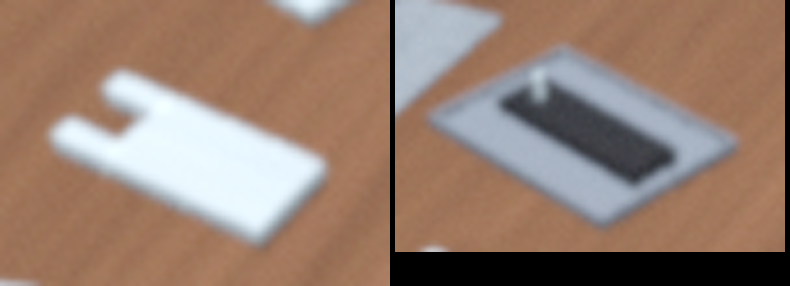

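```bash
python3 - <<'E'
from h import *
P={n:np.load(f"pics/{n}0.npz") for n in("top","side")}
def quad(n,mask,seed,box):
    x,y,w,h=box; m=np.zeros_like(mask); m[y:y+h,x:x+w]=mask[y:y+h,x:x+w]
    k,lab,st,ce=cv2.connectedComponentsWithStats(m.astype(np.uint8),connectivity=4)
    l=1+np.argmax(st[1:,4]); 
    cs,_=cv2.findContours((lab==l).astype(np.uint8),cv2.RETR_EXTERNAL,cv2.CHAIN_APPROX_NONE)
    q=cv2.approxPolyN(cv2.convexHull(cs[0]),4,ensure_convex=True).reshape(-1,2).astype(float)
    print(n,seed,"area",st[l,4],q.round(1).tolist()); return q
def match(qt,qs,z0):
    # pair corners by nearest plane-cast at nominal height
    out=[]
    for a in qt:
        A=onplane("top",a,z0); b=min(qs,key=lambda b:np.linalg.norm(onplane("side",b,z0)-A))
        X,e=tri(a,b); out.append(X); print("  top",a.round(1),"side",b.round(1),"X",X.round(4),"gap",round(e,4),"planecast",A.round(4),onplane("side",b,z0).round(4))
    return np.array(out)
def show(X):
    print("  sides",[round(np.linalg.norm(X[i]-X[(i+1)%4]),4) for i in range(4)],"centre",X.mean(0).round(4))
t,s=P["top"]["p"].astype(int),P["side"]["p"].astype(int)
# plate
qt=quad("top",t.min(2)>185,"plate",(185,115,50,70))
for th in(190,):
    qs=quad("side",s.min(2)>th,"plate",(145,200,70,55))
    show(match(qt,qs,.01))
# other plates
# tray (grey+bed): low saturation
sat=lambda p:p.max(2)-p.min(2)
qt=quad("top",(sat(t)<35)&(t.min(2)>90),"tray",(285,82,75,85)); qs=quad("side",(sat(s)<40)&(s.min(2)>90),"tray",(183,122,80,55))
show(match(qt,qs,.008))
qt=quad("top",(sat(t)<25)&(t.max(2)<145),"bed",(300,90,50,60)); qs=quad("side",(sat(s)<35)&(s.max(2)<95),"bed",(195,132,50,35))
show(match(qt,qs,.014))
for n,p,b in(("top",t,(317,95,18,16)),("side",s,(204,133,14,12))):
    x,y,w,h=b; c=p[y:y+h,x:x+w].min(2); print(n);print(c)
E
```

```text
top plate area 693 [[212.0, 131.0], [209.0, 172.0], [191.0, 172.0], [194.0, 130.0]]
side plate area 721 [[207.0, 231.0], [194.0, 245.0], [154.0, 226.0], [168.0, 213.0]]
  top [212. 131.] side [168. 213.] X [0.5833 0.14   0.0116] gap 0.0029 planecast [0.5824 0.1394 0.01  ] [0.586 0.139 0.01 ]
  top [209. 172.] side [207. 231.] X [0.4666 0.1482 0.0077] gap 0.0007 planecast [0.4659 0.1478 0.01  ] [0.4656 0.1501 0.01  ]
  top [191. 172.] side [194. 245.] X [0.4686 0.1989 0.0067] gap 0.0037 planecast [0.4664 0.1976 0.01  ] [0.4685 0.202  0.01  ]
  top [194. 130.] side [154. 226.] X [0.5876 0.1909 0.0093] gap 0.0039 planecast [0.5857 0.1898 0.01  ] [0.5891 0.192  0.01  ]
  sides [np.float64(0.117), np.float64(0.0508), np.float64(0.1193), np.float64(0.0512)] centre [0.5265 0.1695 0.0088]
top tray area 2553 [[352.0, 97.0], [335.0, 153.0], [293.0, 141.0], [310.0, 84.0]]
side tray area 1189 [[258.0, 151.0], [225.0, 170.0], [183.0, 145.0], [217.0, 129.0]]
  top [352.  97.] side [217. 129.] X [ 0.6799 -0.259   0.0078] gap 0.0021 planecast [ 0.6788 -0.2594  0.008 ] [ 0.6807 -0.2585  0.008 ]
  top
[... 2581 characters left out ...]
4  96 110 119 132 139 146 144 147 150 155 159 159]
 [102 114 124 135 140 147 153 158 159 157 160 164 166 165]
 [122 140 145 146 146 156 170 179 173 164 166 167 169 168]
 [145 149 146 149 147 163 182 187 171 157 160 163 167 168]
 [147 148 149 149 148 158 173 177 157 133 135 148 158 163]
 [147 144 142 135 131 135 157 164 146 112 106 121 138 151]
 [144 134 123 106  98 115 145 159 142 107  81  88 105 122]
 [122 107  90  79  79 101 133 151 137  98  72  72  76  88]
 [ 88  77  65  60  70  85 114 129 119  88  68  66  64  67]
 [ 65  59  60  58  67  73  90  95  91  71  67  63  60  65]
 [ 69  56  55  58  57  64  66  72  71  65  63  62  61  63]
 [102  83  63  56  56  54  60  62  64  62  64  61  63  62]]
```

```bash
python3 - <<'E'
from h import *
t=np.load("pics/top0.npz")["p"].astype(int);s=np.load("pics/side0.npz")["p"].astype(int)
sat=lambda p:p.max(2)-p.min(2)
# stud top face
def cen(p,x0,x1,y0,y1,bg):
    w=np.clip(p[y0:y1,x0:x1].min(2)-bg,0,None); yy,xx=np.mgrid[y0:y1,x0:x1]; return np.array([(w*xx).sum(),(w*yy).sum()])/w.sum()
a=cen(t,326,331,100,106,118)
for b in ((211,135.5),(210.8,136.5)):
    X,e=tri(a,b); print("stud top",a.round(2),b,X.round(4),round(e,4))
print("plane .032:",onplane("top",a,.032).round(4),onplane("side",(210.9,136),.032).round(4))
def rect(mask,box,z,name):
    x,y,w,h=box;m=np.zeros(mask.shape,np.uint8);m[y:y+h,x:x+w]=mask[y:y+h,x:x+w]
    k,lab,st,ce=cv2.connectedComponentsWithStats(m,connectivity=4);l=1+np.argmax(st[1:,4])
    cs,_=cv2.findContours((lab==l).astype(np.uint8),cv2.RETR_EXTERNAL,cv2.CHAIN_APPROX_NONE)
    pts=np.array([onplane("top",c,z)[:2] for c in cs[0].reshape(-1,2)],np.float32)
    print(name,cv2.minAreaRect(pts*1000))
rect(t.min(2)>185,(185,115,50,70),.01,"plate")
rect((sat(t)<35)&(t.min(2)>90),(285,82,75,85),.008,"tray")
rect((sat(t)<25)&(t.max(2)<145),(300,90,50,60),.014,"bed")
rect(t.min(2)>185,(235,105,40,55),.01,"solid");rect(t.min(2)>150,(130,105,40,55),.01,"drilled")
d=np.load("pics/top0.npz")["d"]
for n,uv in(("plate",(202,155)),("table",(225,155)),("bed",(318,128)),("tray floor",(305,120))):
    o,r=ray("top",uv);print(n,(o+r*d[uv[1],uv[0]]).round(4))
E
```

```text
stud top [327.79 102.81] (211, 135.5) [ 0.6549 -0.1844  0.0328] 0.0016
stud top [327.79 102.81] (210.8, 136.5) [ 0.6564 -0.1852  0.0283] 0.0018
plane .032: [ 0.6544 -0.1848  0.032 ] [ 0.6552 -0.1827  0.032 ]
plate ((524.623779296875, 168.94833374023438), (51.06124496459961, 120.06012725830078), 85.66349792480469)
tray ((616.3698120117188, -173.32554626464844), (123.408935546875, 172.755126953125), 72.56378173828125)
bed ((609.1712036132812, -169.76112365722656), (39.81304168701172, 132.80709838867188), 72.53307342529297)
solid ((576.556884765625, 21.962692260742188), (51.09893798828125, 120.885009765625), 74.23908996582031)
drilled ((581.8649291992188, 310.4314880371094), (122.29838562011719, 52.746124267578125), 16.738502502441406)
plate [0.515  0.1677 0.0057]
table [ 0.5157  0.1038 -0.0007]
bed [ 0.5885 -0.1591  0.01  ]
tray floor [ 6.147e-01 -1.244e-01  2.000e-04]
```

```bash
cat >> h.py <<'E'
from scipy.spatial.transform import Rotation as Ro
def to(x,y,z,yawdeg):
    s=manip.sense();R=Ro.from_quat(s["tool_rot"]).as_matrix();d=np.array([x,y,z])-s["tcp_pos"]
    yaw=np.degrees(np.arctan2(R[1,0],R[0,0]));e=(yaw-yawdeg+90)%180-90
    print("t",round(s["t"],2),"tcp",s["tcp_pos"].round(4),"yaw",round(yaw,2),"| tool shift mm",(R.T@d*1000).round(1),"spin",round(e,2),"F",s["force"].round(2),"gap",round(s["finger_gap"],3))
E
echo ok
```

```text
ok
```

Request:
apply_moves([
  [[0,0,0,8.4],[0,0,0,8.4],[0,0,0,8.4]],
], fingers=0.78, newtons=60)

```text
t: 0.4
tcp_pos: [0.2222, -0.5826, 0.3012]
tool_rot: [0.999, -0.044, -0.001, -0.003]
force: [0.4, 0.3, -0.2]
finger_gap: 0.781
```

```bash
python3 -c "
from h import *
to(.5195,.1695,.2,-4.34)"
```

```text
t 0.4 tcp [ 0.2222 -0.5826  0.3012] yaw -5.1 | tool shift mm [ 229.5 -774.9  105.3] spin -0.76 F [ 0.39  0.3  -0.22] gap 0.781
```

Request:
apply_moves([
  [[0.0135,-0.0455,0,0],[0.0135,-0.0455,0,0],[0.0135,-0.0455,0,0],[0.0135,-0.0455,0,0],[0.0135,-0.0455,0,0]],
])

```text
t: 0.9
tcp_pos: [0.3101, -0.3617, 0.2989]
tool_rot: [0.999, -0.051, -0.001, -0.002]
force: [0.2, -0.4, 0.4]
finger_gap: 0.78
```

Request:
apply_moves([
  [[0.0135,-0.0455,0,0],[0.0135,-0.0455,0,0],[0.0135,-0.0455,0,0],[0.0135,-0.0455,0,0],[0.0135,-0.0455,0,0]],
])

```text
t: 1.4
tcp_pos: [0.4018, -0.1326, 0.2991]
tool_rot: [0.999, -0.053, -0.001, -0.003]
force: [0.2, -0.5, 0.1]
finger_gap: 0.778
```

```bash
python3 -c "
from h import *
to(.5195,.1695,.2,-4.34)"
```

```text
t 1.4 tcp [ 0.4018 -0.1326  0.2991] yaw -6.08 | tool shift mm [  85.2 -312.4  100.5] spin -1.74 F [ 0.24 -0.52  0.14] gap 0.778
```

Request:
apply_moves([
  [[0.012,-0.044,0.005,0],[0.012,-0.044,0.01,0],[0.012,-0.044,0.015,0],[0.012,-0.044,0.015,0],[0.012,-0.044,0.015,-1.0]],
])

```text
t: 1.9
tcp_pos: [0.4879, 0.0894, 0.24]
tool_rot: [0.999, -0.044, 0.002, -0.002]
force: [1.4, -1.0, -0.3]
finger_gap: 0.78
```

```bash
python3 -c "
from h import *
to(.5195,.1695,.15,-4.34)"
```

```text
t 1.9 tcp [0.4879 0.0894 0.24  ] yaw -5.04 | tool shift mm [ 24.1 -82.2  90.4] spin -0.7 F [ 1.44 -0.97 -0.34] gap 0.78
```

Request:
apply_moves([
  [[0.012,-0.041,0.025,-0.7],[0.011,-0.035,0.03,0],[0,0,0.03,0],[0,0,0,0]],
])

```text
t: 2.3
tcp_pos: [0.519, 0.172, 0.1511]
tool_rot: [0.999, -0.033, 0.003, -0.002]
force: [-0.4, -0.2, 1.0]
finger_gap: 0.782
```

```bash
python3 -c "
from h import *
to(.5195,.1695,.1,-4.34)"
```

```text
t 2.3 tcp [0.519  0.172  0.1511] yaw -3.77 | tool shift mm [ 0.4  2.7 51.1] spin 0.57 F [-0.39 -0.19  0.96] gap 0.782
```

Request:
apply_moves([
  [[0.0004,0.0027,0.025,0.6],[0,0,0.02,0],[0,0,0,0]],
])

```text
t: 2.6
tcp_pos: [0.5204, 0.1691, 0.107]
tool_rot: [0.999, -0.038, 0.004, -0.002]
force: [-0.6, -0.6, -0.4]
finger_gap: 0.78
```

```bash
python3 - <<'E'
from h import *
to(.5195,.1695,.071,-4.34)
for n,b in(("top",(150,100,110,100)),("side",(110,160,130,110))):
    p,d=manip.snapshot(n);p=p[:,:,::-1];x,y,w,h=b
    cv2.imwrite(f"pics/{n}1.png",cv2.resize(p[y:y+h,x:x+w],(w*5,h*5),interpolation=cv2.INTER_CUBIC))
E
```

```text
t 2.6 tcp [0.5204 0.1691 0.107 ] yaw -4.4 | tool shift mm [-1.2 -0.1 35.9] spin -0.06 F [-0.55 -0.63 -0.36] gap 0.78
```

View pics/side1.png

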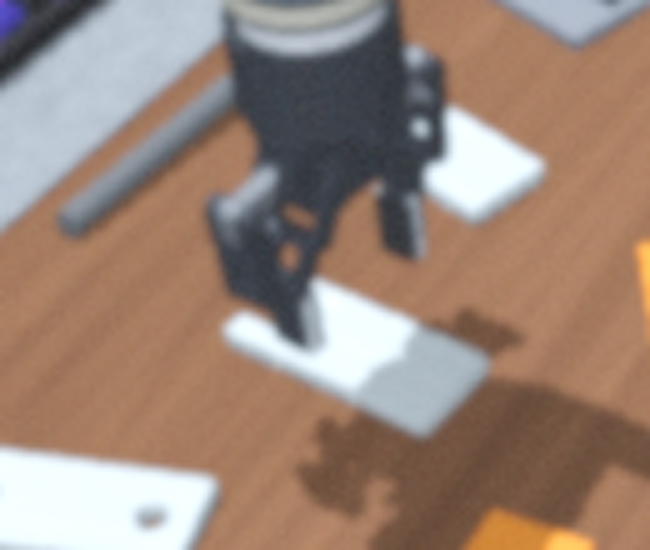

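View pics/top1.png

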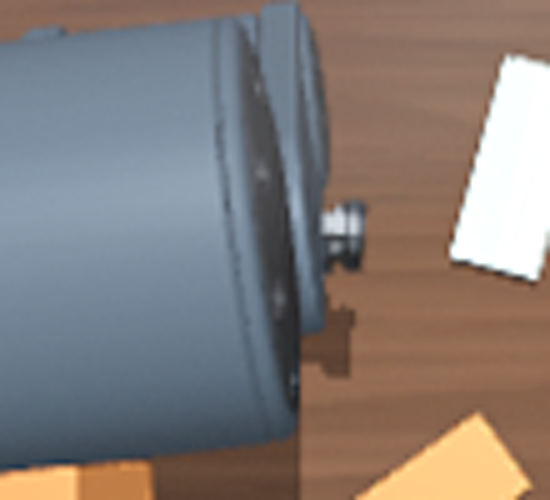

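The side view shows the open fingers above the plate, with their tips at about (171,229) and (193,211) in full-image pixels. The top view is blocked by the arm. Next I check tip height and straddle by casting these rays.

```bash
python3 - <<'E'
from h import *
for z in(.03,.035,.04,.045):
    a=onplane("side",(171,229),z);b=onplane("side",(193,211),z);print(z,a.round(4),b.round(4),((a+b)/2).round(4),np.linalg.norm(a-b).round(4))
E
```

```text
0.03 [0.5319 0.1979 0.03  ] [0.5202 0.1231 0.03  ] [0.526  0.1605 0.03  ] 0.0758
0.035 [0.5283 0.2018 0.035 ] [0.5166 0.1275 0.035 ] [0.5225 0.1647 0.035 ] 0.0752
0.04 [0.5247 0.2057 0.04  ] [0.5131 0.1319 0.04  ] [0.5189 0.1688 0.04  ] 0.0747
0.045 [0.5211 0.2096 0.045 ] [0.5096 0.1364 0.045 ] [0.5154 0.173  0.045 ] 0.0741
```

Request:
apply_moves([
  [[-0.001,0,0.018,0],[0,0,0.012,0],[0,0,0.004,0],[0,0,0,0]],
])

```text
t: 3.1
tcp_pos: [0.5246, 0.1687, 0.0799]
tool_rot: [0.999, -0.039, 0.011, -0.003]
force: [0.1, 0.5, 0.7]
finger_gap: 0.779
```

```bash
python3 -c "
from h import *
to(.5195,.1695,.071,-4.34)"
```

```text
t 3.1 tcp [0.5246 0.1687 0.0799] yaw -4.52 | tool shift mm [-5.4 -0.3  8.8] spin -0.18 F [0.12 0.52 0.72] gap 0.779
```

Request:
apply_moves([
  [[-0.003,0,0.004,0],[-0.002,0,0.003,0],[0,0,0.002,0],[0,0,0,0]],
])

```text
t: 3.5
tcp_pos: [0.5202, 0.1693, 0.072]
tool_rot: [0.999, -0.039, 0.012, -0.003]
force: [0.3, -0.6, 1.0]
finger_gap: 0.777
```

```bash
python3 -c "
from h import *
to(.5195,.1695,.071,-4.34);print(Ro.from_quat(manip.sense()['tool_rot']).as_matrix()[:,2])"
```

```text
t 3.5 tcp [0.5202 0.1693 0.072 ] yaw -4.52 | tool shift mm [-0.8 -0.2  0.9] spin -0.18 F [ 0.3  -0.59  0.97] gap 0.777
[ 0.02514212  0.00565978 -0.99966787]
```

Request:
apply_moves([
  [[0,0,0,0],[0,0,0,0],[0,0,0,0],[0,0,0,0],[0,0,0,0]],
], fingers=0, newtons=70)

```text
t: 4.0
tcp_pos: [0.5201, 0.1692, 0.0726]
tool_rot: [0.999, -0.039, 0.012, -0.003]
force: [-0.4, -0.5, 0.1]
finger_gap: 0.556
```

Request:
apply_moves([
  [[0,0,-0.005,0],[0,0,-0.01,0],[0,0,-0.015,0],[0,0,-0.015,0],[0,0,0,0]],
])

```text
t: 4.5
tcp_pos: [0.5177, 0.169, 0.119]
tool_rot: [0.999, -0.039, 0.01, -0.003]
force: [0.4, -0.3, -3.5]
finger_gap: 0.558
```

```bash
python3 - <<'E'
from h import *
to(.5195,.1695,.2,-4.34)
p,d=manip.snapshot("side");p=p[:,:,::-1];x,y,w,h=110,140,130,110
cv2.imwrite("pics/side2.png",cv2.resize(p[y:y+h,x:x+w],(w*5,h*5),interpolation=cv2.INTER_CUBIC))
E
```

```text
t 4.5 tcp [0.5177 0.169  0.119 ] yaw -4.5 | tool shift mm [  3.4  -1.2 -81. ] spin -0.16 F [ 0.42 -0.25 -3.46] gap 0.558
```

View pics/side2.png

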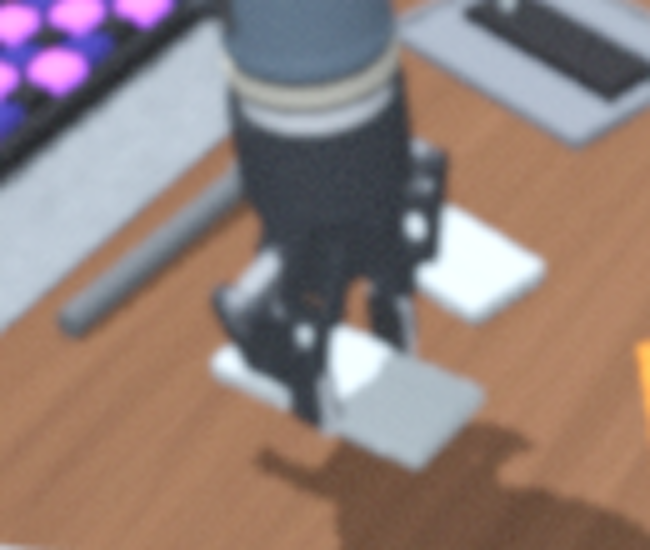

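Request:
apply_moves([
  [[0,0,-0.02,0],[0,0,-0.025,0],[0,0,-0.025,0],[0,0.01,-0.01,4],[0,0.01,0,4]],
])

```text
t: 5.05
tcp_pos: [0.5111, 0.1489, 0.1975]
tool_rot: [0.994, -0.11, 0.006, -0.003]
force: [0.1, -1.2, -3.8]
finger_gap: 0.557
```

```bash
python3 -c "
from h import *
to(.6066,-.1699,.19,-17.45)"
```

```text
t 5.05 tcp [0.5111 0.1489 0.1975] yaw -12.67 | tool shift mm [163.  290.1   7.2] spin 4.78 F [ 0.06 -1.19 -3.85] gap 0.557
```

Request:
apply_moves([
  [[0.01,0.02,0,3],[0.018,0.03,0,2],[0.019,0.035,0,0],[0.019,0.035,0,0],[0.019,0.035,0,0]],
])

```text
t: 5.55
tcp_pos: [0.5446, -0.0249, 0.1942]
tool_rot: [0.988, -0.152, 0.002, -0.004]
force: [0.0, 0.2, -3.6]
finger_gap: 0.559
```

```bash
python3 -c "
from h import *
to(.6066,-.1699,.18,-17.45)"
```

```text
t 5.55 tcp [ 0.5446 -0.0249  0.1942] yaw -17.46 | tool shift mm [102.6 119.9  13.5] spin -0.01 F [ 0.01  0.18 -3.64] gap 0.559
```

Request:
apply_moves([
  [[0.025,0.03,0,0],[0.025,0.03,0,0],[0.025,0.03,0,0],[0.02,0.02,0.01,0],[0,0,0,0]],
])

```text
t: 6.05
tcp_pos: [0.6019, -0.1695, 0.1784]
tool_rot: [0.988, -0.155, -0.001, -0.003]
force: [-0.1, 1.0, -3.2]
finger_gap: 0.558
```

```bash
python3 -c "
from h import *
to(.6066,-.1699,.13,-17.45)"
```

```text
t 6.05 tcp [ 0.6019 -0.1695  0.1784] yaw -17.86 | tool shift mm [ 4.7 -0.7 48.4] spin -0.41 F [-0.08  0.98 -3.17] gap 0.558
```

Request:
apply_moves([
  [[0.004,-0.001,0.015,-0.4],[0,0,0.015,0],[0,0,0.012,0],[0,0,0,0]],
])

```text
t: 6.45
tcp_pos: [0.6031, -0.168, 0.1312]
tool_rot: [0.988, -0.152, -0.005, -0.005]
force: [-0.8, 0.6, -2.6]
finger_gap: 0.555
```

```bash
python3 - <<'E'
from h import *
to(.6066,-.1699,.11,-17.45);print(Ro.from_quat(manip.sense()['tool_rot']).as_matrix()[:,2].round(4))
for n,b in(("top",(260,60,130,110)),("side",(160,80,130,110))):
    p,d=manip.snapshot(n);p=p[:,:,::-1];x,y,w,h=b;cv2.imwrite(f"pics/{n}3raw.png",p)
    cv2.imwrite(f"pics/{n}3.png",cv2.resize(p[y:y+h,x:x+w],(w*5,h*5),interpolation=cv2.INTER_CUBIC))
E
```

```text
t 6.45 tcp [ 0.6031 -0.168   0.1312] yaw -17.53 | tool shift mm [ 4.1  1.  21.2] spin -0.08 F [-0.77  0.62 -2.63] gap 0.555
[-0.0074  0.0112 -0.9999]
```

View pics/side3.png

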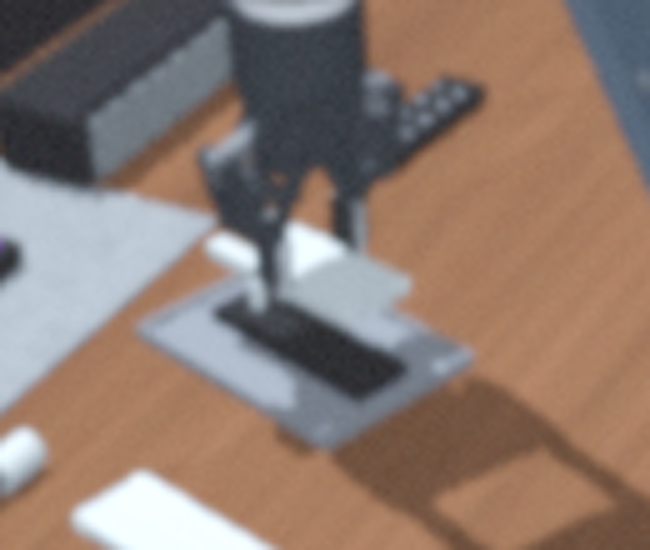

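View pics/top3.png

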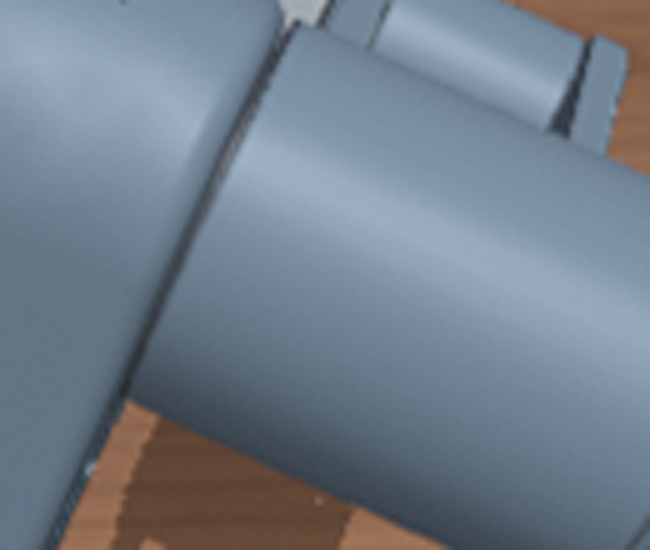

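```bash
cat >> h.py <<'E'
Rg=Ro.from_quat([.999,-.039,.012,-.003]).as_matrix(); pg=np.array([.5201,.1692,.0726])
Rp=Ro.from_euler('z',-4.34,degrees=True).as_matrix(); pp=np.array([.5253,.1691,0])
Rrel=Rg.T@Rp; prel=Rg.T@(pp-pg)
B=np.array([.6547,-.185,0]);Rb=Ro.from_euler('z',-17.45,degrees=True).as_matrix()
def plate():
    s=manip.sense();R=Ro.from_quat(s["tool_rot"]).as_matrix();return R@Rrel,s["tcp_pos"]+R@prel
def report():
    R,p=plate(); Rr=Rb.T@R
    print("plate in base frame mm",(Rb.T@(p-B)*1000).round(1),"want -45,0,14; yaw",np.degrees(np.arctan2(Rr[1,0],Rr[0,0])).round(2),"nose-up deg",np.degrees(np.arcsin(R[2,0])).round(2),"roll",np.degrees(np.arcsin(R[2,1])).round(2))
E
python3 - <<'E'
from h import *
report();R,p=plate()
for x,y in((60,25),(60,12),(-60,-25),(-60,25),(60,-25)):print((x,y),((proj("side",p+R@(np.array([x,y,10])/1000))-[160,80])*5).round(0))
E
```

```text
plate in base frame mm [-50.3   1.1  60.2] want -45,0,14; yaw 0.06 nose-up deg -1.78 roll 0.06
(60, 25) [208. 237.]
(60, 12) [225. 228.]
(-60, -25) [411. 273.]
(-60, 25) [347. 308.]
(60, -25) [272. 205.]
```

Predicted corner pixels match the view: prong tip seen at about (207,245) against (208,237) predicted, rear corner (412,280) against (411,273). That is within 2 px of the raw image, so I lower it.

Request:
apply_moves([
  [[0.005,0.001,0.006,0],[0.001,0,0.008,0],[0.001,0,0.008,0],[0,0,0,0]],
])

```text
t: 6.95
tcp_pos: [0.6123, -0.1711, 0.1113]
tool_rot: [0.988, -0.152, -0.001, -0.004]
force: [-0.3, 0.0, -2.6]
finger_gap: 0.555
```

```bash
python3 -c "
from h import *
to(.6066,-.1699,.09,-17.45);report()"
```

```text
t 6.95 tcp [ 0.6123 -0.1711  0.1113] yaw -17.45 | tool shift mm [-5.7  0.7 21.3] spin -0.0 F [-0.32  0.02 -2.56] gap 0.555
plate in base frame mm [-41.4   0.9  38.6] want -45,0,14; yaw 0.14 nose-up deg -1.52 roll 0.03
```

Request:
apply_moves([
  [[-0.004,0.001,0.003,0],[0,0,0.006,0],[0,0,0.005,0],[0,0,0,0]],
])

```text
t: 7.35
tcp_pos: [0.6076, -0.1707, 0.0962]
tool_rot: [0.988, -0.152, -0.001, -0.004]
force: [-0.6, -0.0, -3.2]
finger_gap: 0.557
```

```bash
python3 - <<'E'
from h import *
to(.6066,-.1699,.09,-17.45);report()
R,P=plate()
for x,y in((60,25),(60,12),(-60,-25),(-60,25)):print((x,y),((proj("side",P+R@(np.array([x,y,10])/1000))-[160,90])*6).round(0))
p,d=manip.snapshot("side");p=p[:,:,::-1]
cv2.imwrite("pics/side4.png",cv2.resize(p[90:180,160:270],None,fx=6,fy=6,interpolation=cv2.INTER_CUBIC))
E
```

```text
t 7.35 tcp [ 0.6076 -0.1707  0.0962] yaw -17.46 | tool shift mm [-1.2 -0.4  6.2] spin -0.01 F [-0.64 -0.04 -3.23] gap 0.557
plate in base frame mm [-46.   -0.2  23.4] want -45,0,14; yaw 0.13 nose-up deg -1.54 roll 0.03
(60, 25) [252. 283.]
(60, 12) [272. 273.]
(-60, -25) [492. 328.]
(-60, 25) [416. 371.]
```

View pics/side4.png

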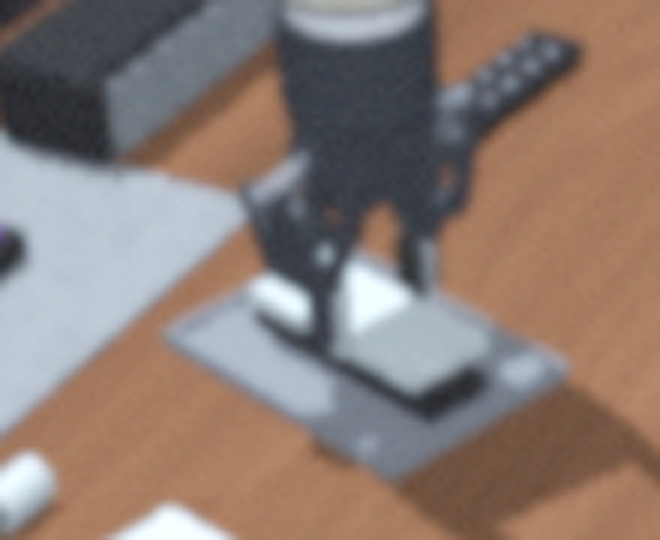

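The plate lies over the bed, near prong tip at about (252,285) and rear corner about (490,338), matching the prediction. No contact force yet.

Request:
apply_moves([
  [[0,0,0.003,0],[0,0,0.003,0],[0,0,0,0]],
])

```text
t: 7.7
tcp_pos: [0.6082, -0.171, 0.0904]
tool_rot: [0.988, -0.152, -0.0, -0.004]
force: [-0.5, -0.2, -3.2]
finger_gap: 0.557
```

```bash
python3 -c "
from h import *
to(.6066,-.1699,.09,-17.45);report()"
```

```text
t 7.7 tcp [ 0.6082 -0.171   0.0904] yaw -17.46 | tool shift mm [-1.9 -0.5  0.4] spin -0.01 F [-0.45 -0.18 -3.16] gap 0.557
plate in base frame mm [-45.1  -0.2  17.7] want -45,0,14; yaw 0.12 nose-up deg -1.43 roll 0.01
```

Request:
apply_moves([
  [[0,0,0.002,0],[0,0,0.001,0],[0,0,0,0]],
])

```text
t: 8.0
tcp_pos: [0.6085, -0.171, 0.0876]
tool_rot: [0.988, -0.152, 0.0, -0.003]
force: [-1.1, 0.3, -1.2]
finger_gap: 0.556
```

```bash
python3 -c "
from h import *
to(.6066,-.1699,.09,-17.45);report()"
```

```text
t 8.0 tcp [ 0.6085 -0.171   0.0876] yaw -17.46 | tool shift mm [-2.1 -0.5 -2.3] spin -0.01 F [-1.09  0.25 -1.24] gap 0.556
plate in base frame mm [-44.9  -0.2  14.9] want -45,0,14; yaw 0.13 nose-up deg -1.4 roll 0.01
```

Contact is starting (-3.2 → -1.2 N). One more millimetre.

Request:
apply_moves([
  [[0,0,0.001,0],[0,0,0.001,0],[0,0,0,0]],
])

```text
t: 8.3
tcp_pos: [0.6085, -0.171, 0.087]
tool_rot: [0.988, -0.152, 0.0, -0.003]
force: [-2.9, 0.5, -0.5]
finger_gap: 0.559
```

Request:
apply_moves([
  [[0,0,0,0],[0,0,0,0],[0,0,0,0],[0,0,0,0]],
], fingers=0.8, newtons=20)

```text
t: 8.7
tcp_pos: [0.61, -0.1718, 0.0878]
tool_rot: [0.988, -0.152, 0.003, -0.003]
force: [0.4, 0.7, -0.0]
finger_gap: 0.803
```

Request:
apply_moves([
  [[0,0,-0.008,0],[0,0,-0.02,0],[0,0,-0.03,0],[0,0,-0.04,0],[0,0,-0.04,0]],
])

```text
t: 9.2
tcp_pos: [0.6064, -0.1713, 0.2247]
tool_rot: [0.988, -0.152, -0.004, -0.005]
force: [-0.2, 0.2, 0.3]
finger_gap: 0.8
```

Request:
apply_moves([
  [[-0.03,-0.03,-0.01,0],[-0.03,-0.03,-0.01,0],[-0.03,-0.03,0,0],[-0.03,-0.03,0,0],[-0.02,-0.03,0,0]],
])

```text
t: 9.7
tcp_pos: [0.5221, 0.0121, 0.2574]
tool_rot: [0.988, -0.156, 0.01, -0.002]
force: [-0.2, 0.3, 0.4]
finger_gap: 0.803
```

```bash
python3 - <<'E'
from h import *
to(.6066,-.1699,.09,-17.45)
for n,b in(("top",(270,60,110,100)),("side",(160,100,110,90))):
    p,d=manip.snapshot(n);np.savez(f"pics/{n}5.npz",p=p,d=d);p=p[:,:,::-1];x,y,w,h=b
    cv2.imwrite(f"pics/{n}5.png",cv2.resize(p[y:y+h,x:x+w],None,fx=5,fy=5,interpolation=cv2.INTER_CUBIC))
E
```

```text
t 9.7 tcp [0.5221 0.0121 0.2574] yaw -17.99 | tool shift mm [133.5 148.1 169. ] spin -0.54 F [-0.17  0.27  0.38] gap 0.803
```

View pics/top5.png

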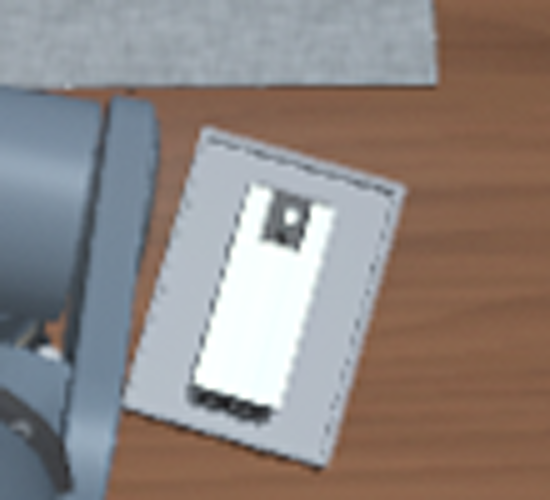

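View pics/side5.png

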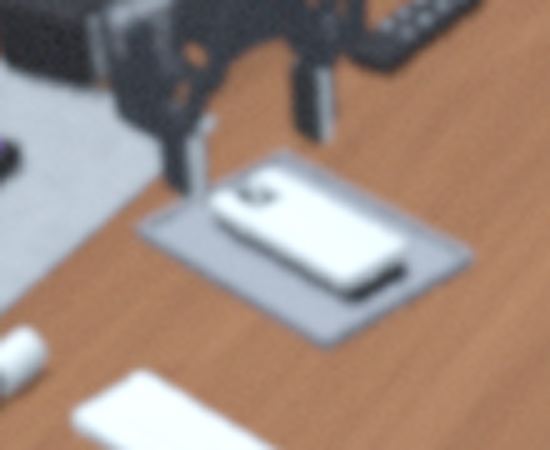

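The top view shows the stud at crop (291,215), mid-notch, with the plate along the bed. The side view shows the plate flat on the bed and the gripper clear. Now a numeric check.

```bash
python3 - <<'E'
from h import *
t=np.load("pics/top5.npz")["p"].astype(int);s=np.load("pics/side5.npz")["p"].astype(int)
def comp(p,box,th):
    x,y,w,h=box;m=np.zeros(p.shape[:2],np.uint8);m[y:y+h,x:x+w]=p.min(2)[y:y+h,x:x+w]>th
    k,lab,st,_=cv2.connectedComponentsWithStats(m,connectivity=4);l=1+np.argmax(st[1:,4])
    return cv2.findContours((lab==l).astype(np.uint8),cv2.RETR_EXTERNAL,cv2.CHAIN_APPROX_NONE)[0][0]
c=comp(t,(300,90,45,60),210)
r=cv2.minAreaRect(np.array([onplane("top",u,.024)[:2] for u in c.reshape(-1,2)],np.float32)*1000)
print(r); ctr=np.r_[np.array(r[0])/1000,0]; print("plate in base mm",(Rb.T@(ctr-B)*1000).round(1))
q=lambda c:cv2.approxPolyN(cv2.convexHull(c),4,ensure_convex=True).reshape(-1,2).astype(float)
qt,qs=q(c),q(comp(s,(202,130,42,30),200))
for a in qt:
    A=onplane("top",a,.024);b=min(qs,key=lambda b:np.linalg.norm(onplane("side",b,.024)-A));X,e=tri(a,b);print(a,b,X.round(4),round(e,4))
for n,box in(("solid",(235,105,40,55)),("drilled",(130,105,40,55))):
    r=cv2.minAreaRect(np.array([onplane("top",u,.01)[:2] for u in comp(t,box,150).reshape(-1,2)],np.float32)*1000);print(n,np.round(r[0],1),np.round(r[1],1))
E
```

```text
((611.0203247070312, -169.83143615722656), (49.40875244140625, 118.8658218383789), 72.43392181396484)
plate in base mm [-46.2   1.4   0. ]
[337. 102.] [215. 133.] [ 0.6589 -0.2122  0.025 ] 0.0002
[325. 141.] [242. 148.] [ 0.5464 -0.1752  0.0251] 0.0021
[308. 136.] [228. 156.] [ 0.5643 -0.1281  0.0205] 0.0026
[320.  97.] [201. 140.] [ 0.677  -0.1644  0.0218] 0.0049
solid [616.2  61.5] [16.1 10.1]
drilled [581.8 310.5] [122.1  52.2]
```

The placed plate reads (-46.2, 1.4) mm against the home pose of (-45, 0). Its top is at about 23 mm, where 24 is expected. In the top view the arm hides the solid plate, so that reading is invalid. I check it from the side before handing in.

Request:
apply_moves([
  [[0,0,0,0],[0,0,0,0]],
])

```text
t: 10.0
tcp_pos: [0.5218, 0.0145, 0.2584]
tool_rot: [0.988, -0.153, 0.01, -0.002]
force: [-0.4, 0.4, -1.0]
finger_gap: 0.803
```

```bash
python3 - <<'E'
from h import *
for k in(0,5):
    s=np.load(f"pics/side{k}.npz")["p"].astype(int)
    m=np.zeros(s.shape[:2],np.uint8);m[168:208,168:222]=s.min(2)[168:208,168:222]>190
    print(k,[(c[4],tuple(c[:4])) for c in cv2.connectedComponentsWithStats(m)[2][1:] if c[4]>50])
print(manip.sense()["force"].round(2),manip.sense()["qd"].round(3)); manip.sign_off()
E
```

```text
0 [(np.int32(583), (np.int32(175), np.int32(175), np.int32(43), np.int32(28)))]
5 [(np.int32(617), (np.int32(175), np.int32(174), np.int32(43), np.int32(29)))]
[-0.43  0.44 -1.01] [-0.008 -0.003 -0.015 -0.006 -0.012 -0.004]
the job is handed in; nothing more can be done
```

The forked plate is on the raised bed with the stud in its notch. I gripped it across its width, lifted it, lowered it until the bed took its weight, then released it and backed the arm away. I handed in at about 10 s of the 35 s limit; no verdict was reported.

**Last checks:**
- **Position:** the plate's centre is at (-46.2, 1.4) mm in the stand frame, where home is (-45, 0), and it is lined up to about 0.1°.
- **Height:** two views put the plate's top at 20.5 to 25 mm, where 24 mm is expected. That scatter is a few mm, within pixel error. The side view shows the plate lying flat.
- **Other plates:** the drilled plate is at the same place as at the start. My numeric top-view reading for the solid plate failed because the arm hid it, but in the side view it is unchanged to within 1 pixel.
- **Robot:** the gripper was open and clear, about 0.26 m up. The force reading was about 1 N, which I take to be noise.

While moving, the tool tilted by up to about 1.4°. I estimated the plate was about 1.4° nose-down as it touched the bed.

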